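# Lock the crank of a rolling mill with its linch pin

### The arm

A 6-joint arm with a two-finger parallel gripper is mounted at the origin on the work surface. World frame = base frame: x ahead of the robot, y to its left, z up, the work surface at z = 0. Lengths are in mm, angles in degrees, forces in N, time in s.
With the tool pointing down it reaches from about 350 to 850 mm from the base axis. Payload 8.1 kg.
Tool frame: the origin (TCP) lies midway between the tips of the shut fingers; the grasp point (between the pads) lies 19 mm behind it; z points along the fingers, y is the line along which they close (so a half turn about z gives the same grasp; the last joint's range is limited). The gripper opens to 85 mm and grips with 20 to 120 N. Pads are 22 mm wide; open, the fingers measure 114 mm over their backs; the gripper's body (76 mm by 85 mm) begins 54 mm behind the grasp point. The pads swing forward as they close: fully open they stand 13 mm farther back than shut.
Start: joints at [-72.502, 7.471, 85.268, -0, 87.261, -4.893], TCP at [228.577, -554.759, 210.092] pointing down, gripper open.
Joint ranges: [-169.43, 169.43], [-51.17, 129.36], [1.28, 143.12], [-76.62, 256.62], [0, 156.53], [-152.29, 152.29]. Speed limits (degrees/s): [136.94, 136.94, 159.86, 180, 180, 180].

### API

Orientations are given as [roll, pitch, yaw] about the fixed x, y, z axes, in that order (R = Rz(yaw) Ry(pitch) Rx(roll)).
In Python, from bench import sense, snapshot, camera_params, hand_in, masks_of, pinpoint gives the robot as it stands.
- The arm moves only by the tool step_arm, never from a script. Its argument "targets" is a list of rows, each an object with "angular": the turn, a rotation vector about the tool's x, y, z scaled (see below), a list of three; "dp": the shift along the tool's x, y, z scaled (see below), a list of three; "fingers": the closure, from 0 (fully open) to 1 (shut). A call has exactly 8 rows; each row is the pose to reach, as a shift and turn from the pose commanded when the call began, along the tool's axes at that moment, turning the shorter way round; what a row does not reach only later rows make up. The controller multiplies each number of a shift by 0.2 m and each number of a turn by 180 degrees. A row lasts 1/8 s, in which the tool goes at most 62.5 mm and 10.7 degrees, less where a joint would pass 70% of its speed; a pose out of reach is approached as far as the arm can. A call with a number of a shift or a turn outside -1 to 1 is refused whole. A call with a gripper value outside its range is refused whole. The fingers move at their own pace and stop on an object; "newtons" is the grip in N (left out, the last holds). Time passes only in rows, so rows that repeat a pose let the fingers close, or fill a call up. It gives the time, the measured TCP pose, the force, the opening and the grip force at its end, in the units of the state.
- sense(): the state, without advancing time (a new reading comes with each control period).
- snapshot(name): name is "scene" or "top"; returns the picture (420x560x3 uint8, blue, green, red); there is no depth.
- camera_params(name): a dict with "vfov" (degrees; the focal length in pixels is half the picture's height over the tangent of half this angle, whatever the lens; pixels are square), "cx", "cy" (the principal point, pixels), "D" ([k1, k2, p1, p2, k3] as OpenCV has them; the pictures are not rectified), "R" (3x3) and "t" (3): a world point X has camera coordinates R X + t. Camera axes: x right, y down, z forward; pixel columns grow to the right and rows downward; lengths in mm; the calibration is good to about 2 mm. A picture is of the moment at which its call begins. camera_params takes no time and is no camera call.
- hand_in(): hands the job in; it is judged then, once.
Trained networks look in the newest picture that a camera, given by its name, has taken for a name from the list of things; names that differ only in an ending like _2 or _b are one class to them, and where a whole thing is asked for, a point or a joint stands for the part that bears it (a point fixed in the world has none). Each returns a list of dicts, best first, with "conf" (0 to 1); they miss things now and then, are a little off and sometimes report something else, mostly with a low value. They report only what shows in the picture. A call takes as long as a camera call.
- masks_of(camera, label): "pixels" (420x560 bool, what is visible of it) and "at" ([column, row] in pixels, amid what is visible of it).
- pinpoint(camera, label): "at" ([column, row] in pixels: a listed point, or the origin of a listed thing).
The state is a dict: "time": time; "joint_pos": joint angles; "qd": joint speeds; "joint_efforts": joint torques, N m; "tool_pos": TCP position; "tcp_rot": TCP orientation; "ft_force": force on the tool from outside, world axes, zero at the start; "wrist_torque": the same for the moment, N m; "finger_gap": finger opening in mm; "grip_force": force on a finger pad.
Only numpy, scipy, OpenCV 4.12 (cv2) and the standard library are available. Lean on these libraries where they do the work, as an engineer would, in place of code of your own. Each camera call takes 0.05 s, during which the arm holds its last target. There are 200 camera calls.

### The job

Lock the crank onto the rolling mill: take the linch pin from its wooden block, push it down through the cross hole near the end of the square spindle until its head sits fully on the spindle, then flip the sprung ring down over the spindle's end and under the pin's tip so that it snaps shut. Feel for the hole and press gently, never harder on the mill than about 25 N, leave the jar, steel block and pliers where they are, and let go of everything.

Things in the scene. Friction and masses are not known exactly. Their poses are not given: they have to be found in the camera images.
- linch_pin: Steel linch pin, about 110 g. Origin: centre of the shoulder (flat underside of the head); z up along the pin, x the way the open ring points. Starts upright in the wooden block, shoulder on the block's top, ring open and level, pointing to the robot's right (-y) give or take 50 degrees. Round shank below the head, 9 mm in diameter, 41 mm long.
- head_grip (a point): Middle of the grip part of the pin's head, 31 mm above the shoulder. The head is a dark upright block, 44 mm tall from the shoulder, 14 mm thick across the pin's y, 18 mm along its x. Pinch it across y by the two flat sides, above the ring: fingertips no lower than 18 mm above the shoulder.
- pin_tip (a point): Centre of the shank's lower end, 41 mm below the shoulder. The last 2.5 mm taper from 9 to 7.2 mm.
- lock_ring (a joint): Angle of the sprung round ring hinged in the head, about the pin's y axis, 12 mm above the shoulder. 0 = open, level along the pin's +x; it swings down to 1.57 = in line with the shank, passing under its tip; stop at 1.6. Over-centre spring, 0.18 Nm at 0, nothing at 0.6 rad: below 0.6 it springs back open, beyond it snaps shut by itself.
- ring_far (a point): Point of the ring's wire farthest from the hinge, 62 mm from it. The ring is 62 mm in diameter on its centre line, the wire 5 mm thick, its near side on the hinge. Push here, downwards along its arc, with closed fingertips (about 3 N). It can shut only around the spindle, so the ring must point along the spindle towards its free end (within about 20 degrees).
- spindle_hole (a point): Where the centre of the cross hole's mouth would be with the spindle pushed fully in; in the plane of its top face; z up, spindle along y, free end towards -y. The spindle has crept out, so the real hole lies 4 to 18 mm from here along -y (exact across it): feel for it. The spindle stays put under side forces below 25 N. Round vertical hole, 10.2 mm wide, 0.8 mm chamfer, right through.
- spindle_end (a point): Where the centre of the spindle's free end face would be if fully in (it has crept out as the hole has): 16 mm beyond the hole, 14 mm below the top face. Steel bar, 28 by 28 mm, level, top face 104 mm over the bench. Halfway down the hole a sprung plunger makes the shank a snug push fit: a push of some 3 to 12 N takes it through. Press it until the head bears on the spindle.
- mill: Hand-cranked rolling mill, fixed: green frame, foot 150 by 170 mm, 182 mm tall. Origin under its centre on the bench. The spindle leaves along -y, its axis 90 mm high, hole 165 mm from the origin if fully in. On the spindle sits the crank's hub (52 mm wide, outer face 109 mm from the origin); the crank's arm lies level along +x, its handle 150 mm out, parallel to the spindle.
- rack: Wooden block that holds the pin at first: 90 by 90 mm, 60 mm tall, fixed. Origin at the centre of its underside. In the middle of its top a loose blind hole, 11.5 mm wide, 50 mm deep.
- jar: Bystander: closed glass jar, 66 mm diameter, 75 mm tall. Origin under its centre.
- bench_block: Bystander: square steel block, 60 by 60 by 24 mm. Origin under its centre.
- pliers: Bystander: small pliers lying flat, about 140 mm long, 12 mm high. Origin at the pivot, underside; jaws along +x.

How it is judged (in metres and radians):
On the way, in this order (a step that is already met when the one before it is completed fails the run):
1. the pin is pushed home in the spindle's hole (shoulder within 2.5 mm of the spindle's top face, upright) with the ring still open (z of linch_pin in the frame of spindle_hole between -0.003 and 0.0025 m and horizontal distance between linch_pin and spindle_hole below 0.0205 m and angle between linch_pin's own z axis and vertical below 0.1 rad and value of joint lock_ring below 0.4 rad), for 0.2 s.
2. the ring is snapped shut under the pin's tip (over 1.45 rad) (value of joint lock_ring above 1.45 rad), for 0.2 s.
At the end, for the whole second after the job is handed in: The pin stands upright (within 0.1 rad) in the spindle's cross hole with its shoulder within 3.5 mm of the spindle's top face and within 20.5 mm of spindle_hole, the ring is shut (over 1.45 rad) around the spindle and under the pin's tip, everything is at rest and released (z of linch_pin in the frame of spindle_hole between -0.003 and 0.0035 m and horizontal distance between linch_pin and spindle_hole below 0.0205 m and angle between linch_pin's own z axis and vertical below 0.1 rad and value of joint lock_ring above 1.45 rad and linear speed of linch_pin below 0.02 m/s); the robot touches nothing.
It fails at once if the mill with its spindle and crank is pressed with more than 42 N in all (the sprung plunger's own squeeze on the pin makes up to 15 N of it) (contact force between mill and anything else above 42 N).
It fails at once if the jar is moved more than 20 mm (distance of jar from where it was at the start of the episode above 0.02 m).
It fails at once if the steel block is moved more than 20 mm (distance of bench_block from where it was at the start of the episode above 0.02 m).
It fails at once if the pliers are moved more than 20 mm (distance of pliers from where it was at the start of the episode above 0.02 m).
It also fails if it takes over 72 s, if anything falls off the work surface, if the arm or the gripper's body presses on something with over 40 N, if the wrist force passes 120 N, or if a joint passes its speed limit or range.

## Working session

There is one attempt and no reset: what is moved stays moved. The work goes in short steps, Python scripts to look and compute and a tool call to move; the robot and the scene stay as the last step left them, time stands still between calls to the robot, and variables do not carry over. Pictures are saved under pics/ and viewed, at most 12 in all, crops included, and the job is handed in when it is done.

Besides the shell and the picture viewer there is one more tool, called after "Request:" as name(argument=value, ...), one argument or row to a line, values as JSON. step_arm: Moves the arm, as the interface text tells. Its arguments: {"type":"object","properties":{"targets":{"type":"array","items":{"type":"object","properties":{"angular":{"type":"array","items":{"type":"number","minimum":-1,"maximum":1}},"dp":{"type":"array","items":{"type":"number","minimum":-1,"maximum":1}},"fingers":{"type":"number"}}}},"newtons":{"type":"number"}},"required":["targets"]}

```bash
mkdir -p pics; ls
cat > h.py <<'E'
import numpy as np, cv2
from bench import *
from scipy.spatial.transform import Rotation as Ro
def K(c):
    p=camera_params(c); f=210/np.tan(np.radians(p['vfov'])/2)
    return np.array([[f,0,p['cx']],[0,f,p['cy']],[0,0,1]]),np.array(p['D'],float),np.array(p['R']),np.array(p['t'],float)
def ray(c,uv):
    k,D,R,t=K(c); q=cv2.undistortPoints(np.array([[uv]],float),k,D)[0,0]
    d=R.T@np.array([q[0],q[1],1]); return -R.T@t,d/np.linalg.norm(d)
def atz(c,uv,z):
    o,d=ray(c,uv); return o+d*(z-o[2])/d[2]
def tri(obs):
    A=0;b=0;rs=[ray(c,uv) for c,uv in obs]
    for o,d in rs:
        P=np.eye(3)-np.outer(d,d);A=A+P;b=b+P@o
    x=np.linalg.solve(A,b); return x,[round(float(np.linalg.norm(np.cross(x-o,d))),1) for o,d in rs]
def proj(c,X):
    k,D,R,t=K(c); return cv2.projectPoints(np.array(X,float).reshape(-1,1,3),cv2.Rodrigues(R)[0],t,k,D)[0][:,0]
E
python3 - <<'E'
from h import *
np.set_printoptions(precision=1,suppress=True)
ims=[snapshot(c) for c in('scene','top')]
for c,i in zip(('scene','top'),ims): cv2.imwrite(f'pics/{c}0.png',i); print(c,ray(c,(280,210)))
for l in ['linch_pin','head_grip','ring_far','spindle_hole','spindle_end','mill','rack','jar','bench_block','pliers']:
    o={c:pinpoint(c,l) for c in('scene','top')}
    print(l,{c:[(np.array(d['at']),round(d['conf'],2)) for d in v[:2]] for c,v in o.items()})
    if all(o.values()): print('   ',tri([(c,o[c][0]['at']) for c in o]))
print(sense())
E
```

```text
pics
scene (array([1410.1,  -72.4,  670.7]), array([-0.8,  0. , -0.6]))
top (array([ 458.3,  -50.2, 1078.7]), array([ 0.1, -0. , -1. ]))
linch_pin {'scene': [(array([244., 215.]), 0.7)], 'top': [(array([332. , 231.8]), 0.63)]}
    (array([ 542.3, -169.2,   61.6]), [7.4, 7.4])
head_grip {'scene': [(array([242.6, 209.6]), 0.68)], 'top': [(array([332.5, 228.1]), 0.81)]}
    (array([ 548.5, -169.4,   84. ]), [5.5, 5.5])
ring_far {'scene': [(array([232. , 203.8]), 0.57)], 'top': [(array([199.2, 227.3]), 0.68), (array([340.1, 257. ]), 0.6)]}
    (array([567.9, -43.9, 157.4]), [145.4, 145.4])
spindle_hole {'scene': [(array([348.2, 201.9]), 0.56)], 'top': [(array([197.4, 226.6]), 0.64)]}
    (array([544.2, 119.7,  98.3]), [6.5, 6.5])
spindle_end {'scene': [(array([337.4, 206.1]), 0.92)], 'top': [(array([205.8, 224.4]), 0.65)]}
    (array([549.3,  96.8,  89.2]), [0.2, 0.2])
mill {'scene': [(array([395.6, 230.9]), 0.97)], 'top': []}
rack {'scene': [(array([239.5, 234.2]), 0.56)], 'top': [(array([329.3, 233.7]), 0.9)]}
    (array([ 543.4, -178.9,   -5.9]), [0.1, 0.1])
jar {'scene': [(array([182.9, 276. ]), 0.76)], 'top': [(array([383.1, 159.1]), 0.89)]}
    (array([ 722.6, -303.9,    6.8]), [1.6, 1.6])
bench_block {'scene': [(array([172.2, 214.5]), 0.86), (array([336.3, 205.1]), 0.48)], 'top': [(array([422.2, 282.4]), 0.83)]}
    (array([ 436. , -395.3,   -6.5]), [0.3, 0.3])
pliers {'scene': [(array([258.5, 285.7]), 0.83)], 'top': [(array([306.2, 148.9]), 0.86)]}
    (array([ 746.3, -120. ,   -8.4]), [1.2, 1.2])
{'time': 1.1, 'joint_pos': array([-72.5,   7.5,  85.3,   0. ,  87.3,  -4.9]), 'qd': array([-0. ,  0.1, -0.1, -0. , -0. , -0. ]), 'joint_efforts': array([  0. , -56.9, -50.1,  -0. ,   0. ,  -0. ]), 'tool_pos': array([ 228.6, -554.8,  210.1]), 'tcp_rot': array([180. ,  -0. ,  22.4]), 'ft_force': array([ 0.2,  0.5, -0.7]), 'wrist_torque': array([ 0.,  0., -0.]), 'grip_force': 0.0, 'finger_gap': 85.1499508417004}
```

Run:
```python
import cv2,numpy as np
s=cv2.imread('pics/scene0.png')[140:290,200:450]; t=cv2.imread('pics/top0.png')[150:290,130:380]
a=cv2.resize(s,(500,300),interpolation=3);b=cv2.resize(t,(500,280),interpolation=3)
cv2.imwrite('pics/c0.png',np.vstack([a,b]))
```

```text
(no output)
```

View pics/c0.png

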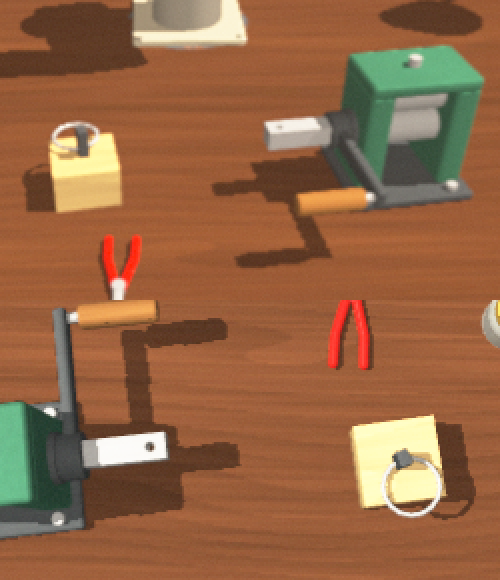

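```bash
cat >> h.py <<'E'
from scipy.optimize import least_squares
def fitring(z,x0,cams=('top','scene')):
    M={}
    for c in cams:
        r=masks_of(c,'lock_ring')
        if r:
            m=r[0]['pixels'];v,u=np.nonzero(m);M[c]=np.c_[u,v];print(c,'n',len(u),round(r[0]['conf'],2))
    a=np.linspace(0,2*np.pi,240)
    def res(p):
        e=[]
        C=np.array([p[0]+31*np.cos(p[2]),p[1]+31*np.sin(p[2]),z])
        for c,m in M.items():
            q=proj(c,np.c_[C[0]+31*np.cos(a),C[1]+31*np.sin(a),0*a+z])
            d=np.linalg.norm(m[:,None]-q[None],axis=2); e+=list(d.min(1)); e+=list(.5*d.min(0))
        return np.array(e)
    best=min((least_squares(res,[x0[0],x0[1],np.radians(w)],loss='soft_l1',diff_step=1e-3) for w in x0[2]),key=lambda s:s.cost)
    return best.x[:2],np.degrees(best.x[2]),np.abs(best.fun).mean()
E
python3 - <<'E'
from h import *
np.set_printoptions(precision=1,suppress=True)
for cams in (('top',),('scene',),('top','scene')): print(cams,fitring(72,(545,-172,[-150,-120,-90]),cams))
for l in ('rack','linch_pin','spindle_hole'):
  r=masks_of('top',l); 
  if r:
    m=r[0]['pixels']; v,u=np.nonzero(m); print(l,len(u),r[0]['conf'],r[0]['at'])
    if l=='rack':
      k=cv2.minAreaRect(np.c_[u,v].astype(np.float32)); print(k, [atz('top',p,60) for p in cv2.boxPoints(k)])
      print('rackcentre@60',atz('top',k[0],60))
for uv in [(205,223.5),(213,222.7),(172,227.5)]: print(atz('top',uv,104))
t=cv2.imread('pics/top0.png');s=cv2.imread('pics/scene0.png')
a=cv2.resize(t[205:245,150:230],(800,400),interpolation=0)
cv2.imwrite('pics/c1.png',a)
E
```

```text
top n 80 0.48
('top',) (array([ 549. , -169.7]), np.float64(-156.91102043176622), np.float64(2.08248730511573))
scene n 7 0.44
('scene',) (array([ 544.3, -148.1]), np.float64(-1240.5532605839774), np.float64(3.318229182649529))
top n 80 0.48
scene n 7 0.44
('top', 'scene') (array([ 550.5, -168.3]), np.float64(-160.53119984134864), np.float64(3.036030662926505))
rack 1492 0.97 [329.4, 233.5]
((328.3599853515625, 230.51998901367188), (41.29503631591797, 43.274940490722656), 81.8698959350586) [array([ 582.5, -114.4,   60. ]), array([ 598.6, -209.3,   60. ]), array([ 508.3, -222.7,   60. ]), array([ 492.6, -128.8,   60. ])]
rackcentre@60 [ 545.2 -168.8   60. ]
linch_pin 221 0.51 [332.1, 233.6]
spindle_hole 8013 0.59 [131.3, 230.0]
[549.9  96.6 104. ]
[552.   79.9 104. ]
[539.8 165.  104. ]
```

View pics/c1.png

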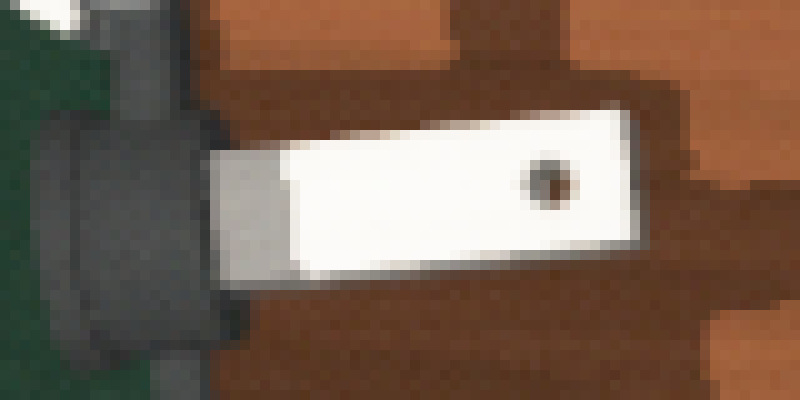

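```bash
cat > ringpix.py <<'E'
from h import *
np.set_printoptions(precision=1,suppress=True)
def ringfit(pix,z,x0,cam='top'):
    a=np.linspace(0,2*np.pi,240)
    def res(p):
        q=proj(cam,np.c_[p[0]+31*np.cos(p[2])+31*np.cos(a),p[1]+31*np.sin(p[2])+31*np.sin(a),0*a+z])
        d=np.linalg.norm(pix[:,None]-q[None],axis=2); return np.r_[d.min(1),.5*d.min(0)]
    return res
E
python3 - <<'E'
from ringpix import *
P=lambda u,v:atz('top',(150+u/10-.5,205+v/10-.5),104)
h=P(548,185);a=P(292,211.5);b=P(625,177.5);d=b-a
print('hole',h,'dir',np.degrees(np.arctan2(d[1],d[0])), 'mid line offset of hole', np.cross((d/np.linalg.norm(d))[:2],(h-a)[:2]), 'end',b)
t=cv2.imread('pics/top0.png')
# ring: fit centre from white pixels
hs=cv2.cvtColor(t,cv2.COLOR_BGR2HSV); m=(hs[...,1]<70)&(hs[...,2]>165)
m[:215]=0;m[265:]=0;m[:,:310]=0;m[:,365:]=0
v,u=np.nonzero(m);pix=np.c_[u,v].astype(float);print(len(u))
ang=np.linspace(0,2*np.pi,240)
def res(p):
    q=proj('top',np.c_[p[0]+31*np.cos(ang),p[1]+31*np.sin(ang),0*ang+72]); return np.linalg.norm(pix[:,None]-q[None],axis=2).min(1)
s=least_squares(res,[520,-185],loss='soft_l1',diff_step=1e-3);print('ring centre',s.x,s.fun.mean(),s.fun.max())
# head top: dark pixels
g=t.max(2); m=(g<95);m[:222]=0;m[236:]=0;m[:,:322]=0;m[:,340:]=0
v,u=np.nonzero(m);print(len(u),u.mean(),v.mean(),atz('top',(u.mean(),v.mean()),95))
cv2.imwrite('pics/c2.png',cv2.resize(t[210:260,310:370],(720,600),interpolation=0))
E
```

```text
hole [550.9  98.1 104. ] dir -82.68106137022293 mid line offset of hole 0.0762007861032723 end [552.9  82.  104. ]
957
ring centre [ 537.5 -172.2] 4.199127637718455 13.446902254699019
15 328.4 231.06666666666666 [ 541.1 -164.8   95. ]<stdin>:4: DeprecationWarning: Arrays of 2-dimensional vectors are deprecated. Use arrays of 3-dimensional vectors instead. (deprecated in NumPy 2.0)
```

View pics/c2.png

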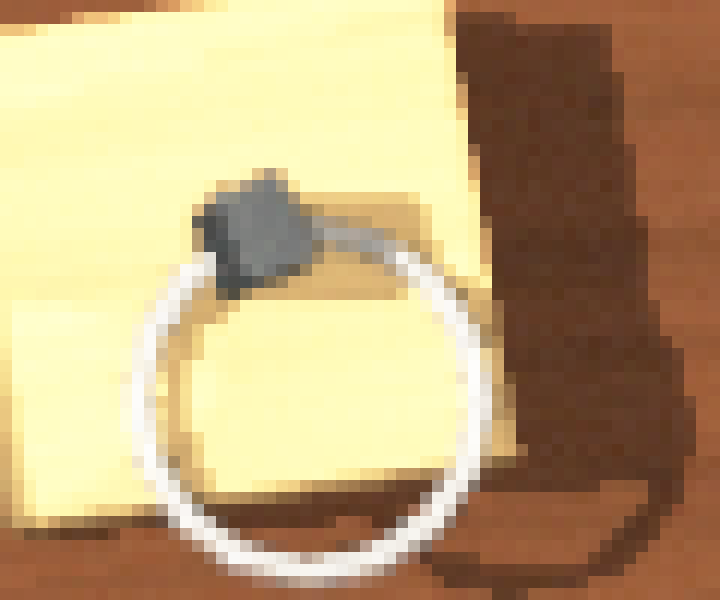

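Run:
```python
from ringpix import *
P=lambda u,v,z:atz('top',(310+u/12-.5,210+v/12-.5),z)
c=P(310,403,72);h=P(265,232,104);print(c,h,np.linalg.norm((c-h)[:2]),np.degrees(np.arctan2(*(c-h)[1::-1])))
for e in [(127,400),(490,400),(310,580)]: print(P(*e,72)-c)
# scene check
print(proj('scene',[[*h[:2],104],[*h[:2],60]]), [ (d['at'],d['conf']) for d in masks_of('scene','head_grip')])
for n in('scene',): 
  print(proj(n,[[550.9,98.1,104]]))
s=cv2.imread('pics/scene0.png')
a=cv2.resize(s[190:240,210:270],(400,333),interpolation=0);b=cv2.resize(s[180:230,320:380],(400,333),interpolation=0)
cv2.imwrite('pics/c3.png',np.hstack([a,b]))
```

```text
[ 517.2 -182.9   72. ] [ 545.2 -170.5  104. ] 30.64916823965014 -156.0833038468047
[-0.3 33.2  0. ]
[  1.4 -32.6   0. ]
[-31.9  -0.3   0. ]
[[239.8 202.7]
 [240.9 215.9]] [([239.8, 209.9], 0.5)]
[[338.5 201.9]]
```

View pics/c3.png

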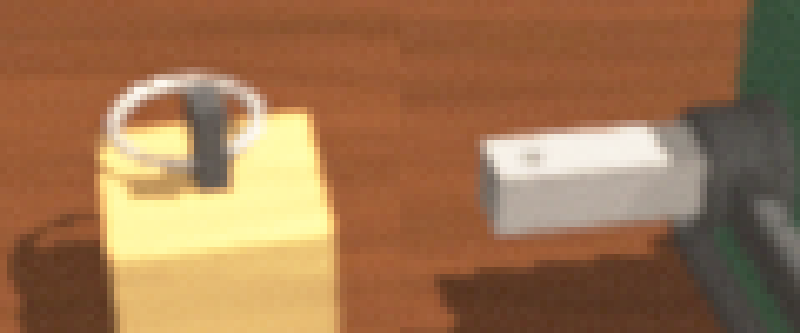

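Request:
step_arm(
  targets=[
    {"dp":[1,-0.53,0],"angular":[0,0,0],"fingers":0},
    {"dp":[1,-0.53,0],"angular":[0,0,0],"fingers":0},
    {"dp":[1,-0.53,0],"angular":[0,0,0],"fingers":0},
    {"dp":[1,-0.53,0],"angular":[0,0,0],"fingers":0},
    {"dp":[1,-0.53,0],"angular":[0,0,0],"fingers":0},
    {"dp":[1,-0.53,0],"angular":[0,0,0],"fingers":0},
    {"dp":[1,-0.53,0],"angular":[0,0,0],"fingers":0},
    {"dp":[1,-0.53,0],"angular":[0,0,0],"fingers":0},
  ],
)

```text
time: 2.5
tool_pos: [372.5, -381.3, 210.0]
tcp_rot: [-180.0, 0.0, 22.3]
ft_force: [0.3, 0.0, 0.4]
finger_gap: 85.2
grip_force: 0.0
```

Request:
step_arm(
  targets=[
    {"dp":[1,-0.53,0],"angular":[0,0,-0.009],"fingers":0.3},
    {"dp":[1,-0.53,0],"angular":[0,0,-0.009],"fingers":0.3},
    {"dp":[1,-0.53,0],"angular":[0,0,-0.009],"fingers":0.3},
    {"dp":[1,-0.53,0],"angular":[0,0,-0.009],"fingers":0.3},
    {"dp":[1,-0.53,0],"angular":[0,0,-0.009],"fingers":0.3},
    {"dp":[1,-0.53,0],"angular":[0,0,-0.009],"fingers":0.3},
    {"dp":[1,-0.53,0],"angular":[0,0,-0.009],"fingers":0.3},
    {"dp":[1,-0.53,0],"angular":[0,0,-0.009],"fingers":0.3},
  ],
)

```text
time: 3.5
tool_pos: [517.1, -207.4, 210.1]
tcp_rot: [180.0, 0.0, 23.9]
ft_force: [-1.0, 0.7, 0.2]
finger_gap: 59.8
grip_force: 0.0
```

```bash
cat > rel.py <<'E'
import sys
from h import *
np.set_printoptions(precision=3,suppress=True)
s=sense();print(s['time'],s['tool_pos'],s['tcp_rot'],s['ft_force'],s['finger_gap'],s['grip_force'],s['joint_pos'])
if len(sys.argv)>3:
    x,y,z,yaw=map(float,sys.argv[1:5])
    R=Ro.from_euler('xyz',s['tcp_rot'],degrees=True); d=np.array([x,y,z])-s['tool_pos']
    print('dp',R.inv().apply(d)/200,'ang',(R.inv()*Ro.from_euler('xyz',[180,0,yaw],degrees=True)).as_rotvec(degrees=True)/180)
E
python3 rel.py 545.2 -170.5 80 24
```

```text
3.5 [ 517.121 -207.405  210.141] [179.994   0.002  23.911] [-1.027  0.67   0.243] 59.76232312297317 0.0 [-27.123   0.847  92.209  -0.006  86.941  38.966]
dp [ 0.203 -0.112  0.651] ang [ 0.  0. -0.]
```

Request:
step_arm(
  targets=[
    {"dp":[0.2,-0.11,0.2],"angular":[0,0,0],"fingers":0.3},
    {"dp":[0.203,-0.112,0.3],"angular":[0,0,0],"fingers":0.3},
    {"dp":[0.203,-0.112,0.4],"angular":[0,0,0],"fingers":0.3},
    {"dp":[0.203,-0.112,0.5],"angular":[0,0,0],"fingers":0.3},
    {"dp":[0.203,-0.112,0.6],"angular":[0,0,0],"fingers":0.3},
    {"dp":[0.203,-0.112,0.646],"angular":[0,0,0],"fingers":0.3},
    {"dp":[0.203,-0.112,0.646],"angular":[0,0,0],"fingers":0.3},
    {"dp":[0.203,-0.112,0.646],"angular":[0,0,0],"fingers":0.3},
  ],
)

```text
time: 4.5
tool_pos: [546.2, -169.7, 81.8]
tcp_rot: [179.9, -0.1, 24.0]
ft_force: [0.6, 1.2, 0.1]
finger_gap: 60.1
grip_force: 0.0
```

Request:
step_arm(
  targets=[
    {"dp":[0,0,0],"angular":[0,0,0],"fingers":1},
    {"dp":[0,0,0],"angular":[0,0,0],"fingers":1},
    {"dp":[0,0,0],"angular":[0,0,0],"fingers":1},
    {"dp":[0,0,0],"angular":[0,0,0],"fingers":1},
    {"dp":[0,0,0],"angular":[0,0,0],"fingers":1},
    {"dp":[0,0,0],"angular":[0,0,0],"fingers":1},
    {"dp":[0,0,0],"angular":[0,0,0],"fingers":1},
    {"dp":[0,0,0],"angular":[0,0,0],"fingers":1},
  ],
  newtons=40,
)

```text
time: 5.5
tool_pos: [546.0, -169.6, 81.4]
tcp_rot: [180.0, -0.0, 24.0]
ft_force: [0.5, -0.6, 5.9]
finger_gap: 11.1
grip_force: 39.5
```

```bash
python3 rel.py; python3 -c "
from h import *
t=snapshot('top');s=snapshot('scene')
cv2.imwrite('pics/top1.png',t)
a=cv2.resize(s[170:250,195:285],(450,400),interpolation=3);b=cv2.resize(t[205:265,305:357],(347,400),interpolation=3)
cv2.imwrite('pics/c4.png',np.hstack([a,b]))"
```

```text
5.5 [ 546.007 -169.574   81.354] [179.961  -0.035  24.01 ] [ 0.509 -0.613  5.87 ] 11.067506577230796 39.54704761505127 [-22.39    8.681  97.75   -0.002  73.517  43.601]
```

View pics/c4.png

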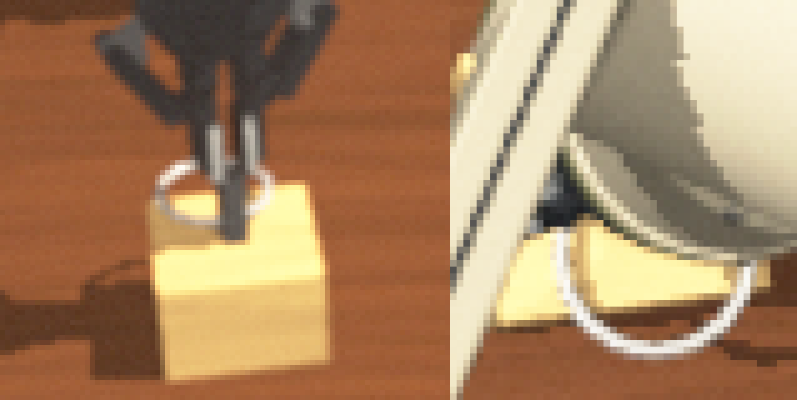

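Request:
step_arm(
  targets=[
    {"dp":[0,0,-0.1],"angular":[0,0,0],"fingers":1},
    {"dp":[0,0,-0.2],"angular":[0,0,0],"fingers":1},
    {"dp":[0,0,-0.3],"angular":[0,0,0],"fingers":1},
    {"dp":[0,0,-0.4],"angular":[0,0,0],"fingers":1},
    {"dp":[0,0,-0.5],"angular":[0,0,0],"fingers":1},
    {"dp":[0,0,-0.6],"angular":[0,0,0],"fingers":1},
    {"dp":[0,0,-0.6],"angular":[0,0,0],"fingers":1},
    {"dp":[0,0,-0.6],"angular":[0,0,0],"fingers":1},
  ],
)

```text
time: 6.6
tool_pos: [545.3, -169.3, 200.2]
tcp_rot: [-180.0, 0.0, 24.0]
ft_force: [-0.4, -0.4, -1.5]
finger_gap: 11.1
grip_force: 39.0
```

```bash
python3 rel.py 550 70 195 95; python3 -c "
from h import *
t=snapshot('top');s=snapshot('scene')
cv2.imwrite('pics/top2.png',t);cv2.imwrite('pics/scene2.png',s)
for l in ('linch_pin','head_grip','pin_tip','ring_far'):
  o={c:pinpoint(c,l) for c in('scene','top')}
  print(l,{c:[(d['at'],round(d['conf'],2)) for d in v[:2]] for c,v in o.items()})
  if all(o.values()): print(tri([(c,o[c][0]['at']) for c in o]))
a=cv2.resize(s[140:220,195:285],(675,600),interpolation=3)
cv2.imwrite('pics/c5.png',a)"
```

```text
6.6 [ 545.32  -169.286  200.224] [-179.961    0.038   24.008] [-0.355 -0.384 -1.497] 11.11840305656301 39.03793276520446 [-22.39    3.318  90.714  -0.001  86.023  43.602]
dp [ 0.508 -1.083  0.027] ang [-0.     0.    -0.394]
linch_pin {'scene': [([238.6, 179.9], 0.75)], 'top': []}
head_grip {'scene': [([239.5, 171.0], 0.55)], 'top': []}
pin_tip {'scene': [([240.0, 192.3], 0.7)], 'top': [([424.8, 280.5], 0.18)]}
(array([ 450.90104522, -265.16053832,  112.66269007]), [93.0, 93.0])
ring_far {'scene': [([231.3, 167.1], 0.66)], 'top': []}
```

View pics/c5.png

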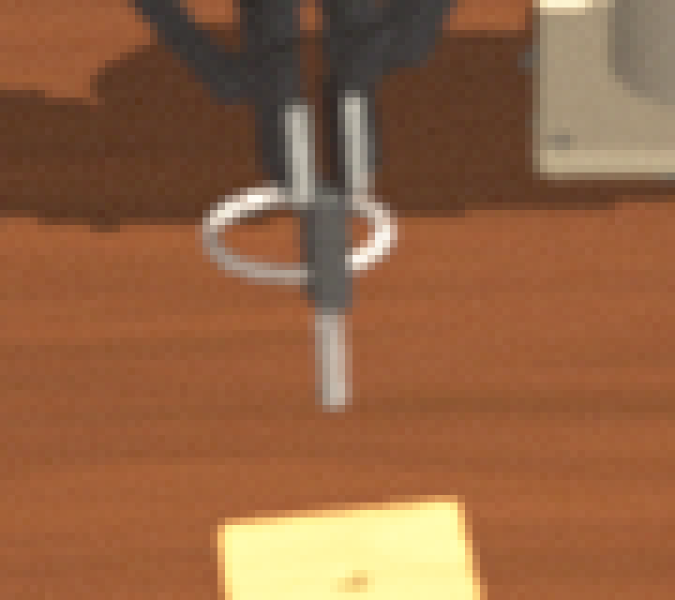

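```bash
python3 -c "
from h import *
p=proj('scene',[[545.3,-169.3,z] for z in (223,200,179,138)]);print(p,(p-[195,140])*7.5)"
```

```text
[[236.93126542 163.69756937]
 [237.59662383 171.65751069]
 [238.18832658 178.74278005]
 [239.30230328 192.09862928]] [[314.48449065 177.73177025]
 [319.47467873 237.43133017]
 [323.91244935 290.57085037]
 [332.26727464 390.73971956]]
```

```bash
python3 -c "
from h import *
s=cv2.imread('pics/scene2.png')
a=s[150:200,218:262].astype(float);a=np.clip((a/255)**.55*255,0,255).astype(np.uint8)
cv2.imwrite('pics/c6.png',cv2.resize(a,(528,600),interpolation=0))"
```

```text
(no output)
```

View pics/c6.png

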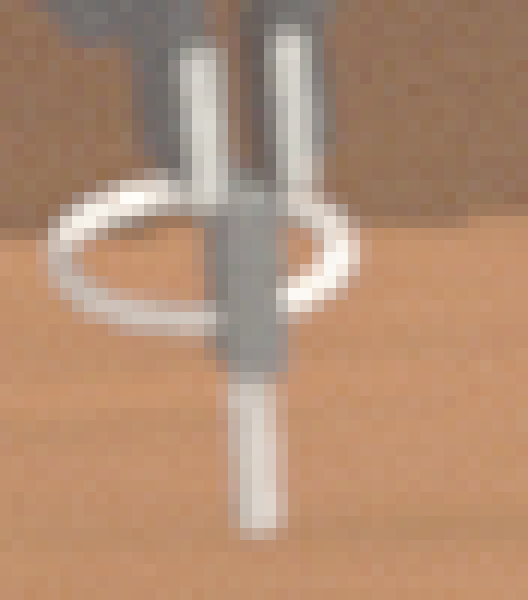

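Request:
step_arm(
  targets=[
    {"dp":[0,0,0.15],"angular":[0,0,0],"fingers":1},
    {"dp":[0,0,0.3],"angular":[0,0,0],"fingers":1},
    {"dp":[0,0,0.37],"angular":[0,0,0],"fingers":1},
    {"dp":[0,0,0.43],"angular":[0,0,0],"fingers":1},
    {"dp":[0,0,0.49],"angular":[0,0,0],"fingers":1},
    {"dp":[0,0,0.55],"angular":[0,0,0],"fingers":1},
    {"dp":[0,0,0.592],"angular":[0,0,0],"fingers":1},
    {"dp":[0,0,0.592],"angular":[0,0,0],"fingers":1},
  ],
)

```text
time: 8.1
tool_pos: [545.6, -169.4, 82.3]
tcp_rot: [-180.0, 0.0, 24.0]
ft_force: [0.1, -0.5, -1.1]
finger_gap: 11.2
grip_force: 39.1
```

Request:
step_arm(
  targets=[
    {"dp":[0,0,0],"angular":[0,0,0],"fingers":0.6},
    {"dp":[0,0,0],"angular":[0,0,0],"fingers":0.6},
    {"dp":[0,0,0],"angular":[0,0,0],"fingers":0.6},
    {"dp":[0,0,0.035],"angular":[0,0,0],"fingers":0.6},
    {"dp":[0,0,0.045],"angular":[0,0,0],"fingers":0.6},
    {"dp":[0,0,0.045],"angular":[0,0,0],"fingers":0.6},
    {"dp":[0,0,0.045],"angular":[0,0,0],"fingers":0.6},
    {"dp":[0,0,0.045],"angular":[0,0,0],"fingers":0.6},
  ],
)

```text
time: 9.1
tool_pos: [545.7, -169.5, 73.7]
tcp_rot: [180.0, -0.0, 24.0]
ft_force: [0.6, 0.2, 0.2]
finger_gap: 34.1
grip_force: 0.0
```

```bash
python3 rel.py; python3 -c "
from h import *
s=snapshot('scene')
a=s[185:235,215:265].astype(float);a=np.clip((a/255)**.55*255,0,255).astype(np.uint8)
cv2.imwrite('pics/c7.png',cv2.resize(a,(600,600),interpolation=0))
print(proj('scene',[[545.5,-169.5,z] for z in (104,72,60)]))"
```

```text
9.1 [ 545.748 -169.453   73.654] [179.99   -0.008  24.01 ] [0.608 0.203 0.247] 34.14478017303513 0.0 [-22.389   9.163  98.075  -0.001  72.748  43.601]
[[240.10858604 202.76335123]
 [240.91237162 212.40960469]
 [241.20652188 215.94257052]]
```

View pics/c7.png

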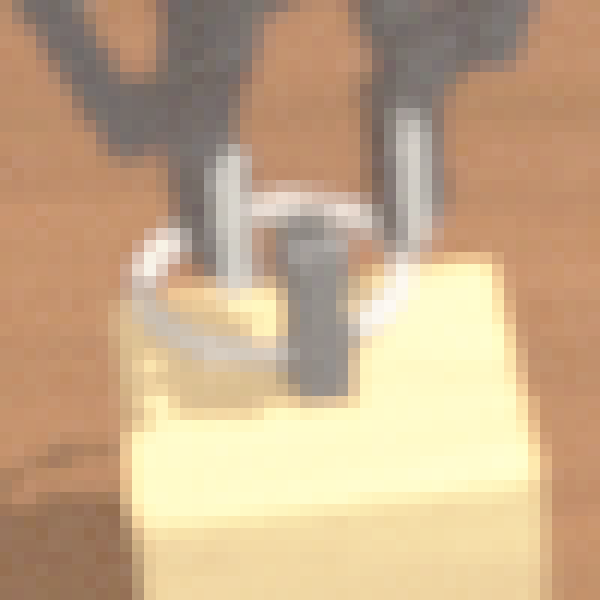

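Request:
step_arm(
  targets=[
    {"dp":[0,0,0],"angular":[0,0,0],"fingers":1},
    {"dp":[0,0,0],"angular":[0,0,0],"fingers":1},
    {"dp":[0,0,0],"angular":[0,0,0],"fingers":1},
    {"dp":[0,0,0],"angular":[0,0,0],"fingers":1},
    {"dp":[0,0,0],"angular":[0,0,0],"fingers":1},
    {"dp":[0,0,0],"angular":[0,0,0],"fingers":1},
    {"dp":[0,0,-0.005],"angular":[0,0,0],"fingers":1},
    {"dp":[0,0,-0.005],"angular":[0,0,0],"fingers":1},
  ],
  newtons=60,
)

```text
time: 10.15
tool_pos: [545.1, -169.0, 73.9]
tcp_rot: [-179.9, 0.0, 24.0]
ft_force: [0.9, 0.2, -0.9]
finger_gap: 11.7
grip_force: 59.8
```

Request:
step_arm(
  targets=[
    {"dp":[0,0,-0.1],"angular":[0,0,0],"fingers":1},
    {"dp":[0,0,-0.2],"angular":[0,0,0],"fingers":1},
    {"dp":[0,0,-0.3],"angular":[0,0,0],"fingers":1},
    {"dp":[0,0,-0.4],"angular":[0,0,0],"fingers":1},
    {"dp":[0,0,-0.5],"angular":[0,0,0],"fingers":1},
    {"dp":[0,0,-0.6],"angular":[0,0,0],"fingers":1},
    {"dp":[0,0,-0.6],"angular":[0,0,0],"fingers":1},
    {"dp":[0,0,-0.6],"angular":[0,0,0],"fingers":1},
  ],
)

```text
time: 11.15
tool_pos: [545.3, -169.3, 193.8]
tcp_rot: [-180.0, 0.0, 24.0]
ft_force: [0.0, -0.1, -1.8]
finger_gap: 11.9
grip_force: 59.8
```

```bash
python3 rel.py 550 70 195 95; python3 -c "
from h import *
s=snapshot('scene');cv2.imwrite('pics/scene3.png',s)
for l in ('linch_pin','pin_tip'): print(l,[(d['at'],d['conf']) for d in pinpoint('scene',l)[:1]])
p=sense()['tool_pos'];print(proj('scene',[[p[0],p[1],p[2]-z] for z in (14,55)]))"
```

```text
11.15 [ 545.31  -169.277  193.815] [-179.959    0.036   24.009] [ 0.006 -0.128 -1.819] 11.85650261176902 59.801798490516376 [-22.392   3.502  91.194   0.002  85.359  43.599]
dp [ 0.508 -1.083 -0.005] ang [-0.     0.    -0.394]
linch_pin [([239.5, 176.8], 0.57)]
pin_tip [([239.5, 193.3], 0.63)]
[[238.26185217 178.62981142]
 [239.37392394 191.98527707]]
```

Request:
step_arm(
  targets=[
    {"dp":[0.46,-0.97,0],"angular":[0,0,-0.407],"fingers":1},
    {"dp":[0.46,-0.97,0],"angular":[0,0,-0.407],"fingers":1},
    {"dp":[0.46,-0.97,0],"angular":[0,0,-0.407],"fingers":1},
    {"dp":[0.46,-0.97,0],"angular":[0,0,-0.407],"fingers":1},
    {"dp":[0.46,-0.97,0],"angular":[0,0,-0.407],"fingers":1},
    {"dp":[0.46,-0.97,0],"angular":[0,0,-0.407],"fingers":1},
    {"dp":[0.46,-0.97,0],"angular":[0,0,-0.407],"fingers":1},
    {"dp":[0.46,-0.97,0],"angular":[0,0,-0.407],"fingers":1},
  ],
)

```text
time: 12.3
tool_pos: [550.3, 45.3, 193.7]
tcp_rot: [-179.9, -0.0, 97.2]
ft_force: [-0.7, -0.1, -0.1]
finger_gap: 11.7
grip_force: 59.8
```

```bash
python3 rel.py 550.9 98.1 166 97.3; python3 -c "
from h import *
print(tri([('top',(204.3,223)),('scene',(339.4,202.7))]))
p=sense()['tool_pos']
for c in('scene','top'):
  snapshot(c)
  for l in('linch_pin','pin_tip','spindle_hole','spindle_end'): print(c,l,[(d['at'],round(d['conf'],2)) for d in pinpoint(c,l)[:2]])
print(proj('scene',[[p[0],p[1],p[2]-z] for z in (14,55)]))"
```

```text
12.3 [550.276  45.327 193.67 ] [-179.921   -0.011   97.22 ] [-0.685 -0.132 -0.061] 11.658585653599383 59.76876627973979 [-0.612  0.614 94.167  0.001 85.299 -7.833]
dp [0.261 0.036 0.138] ang [-0. -0. -0.]
(array([551.26002855,  99.64451113, 101.42029979]), [1.2, 1.2])
scene linch_pin [([321.1, 177.1], 0.63), ([299.3, 176.7], 0.61)]
scene pin_tip [([321.9, 191.3], 0.65)]
scene spindle_hole [([347.5, 205.5], 0.88), ([298.1, 175.7], 0.59)]
scene spindle_end [([333.7, 208.1], 0.84)]
top linch_pin []
top pin_tip []
top spindle_hole [([199.1, 228.8], 0.97)]
top spindle_end [([203.5, 222.9], 0.67)]
[[320.42542541 177.89077202]
 [319.66660412 191.28953403]]
```

Request:
step_arm(
  targets=[
    {"dp":[0.1,0.02,0.03],"angular":[0,0,0],"fingers":1},
    {"dp":[0.2,0.036,0.06],"angular":[0,0,0],"fingers":1},
    {"dp":[0.262,0.036,0.09],"angular":[0,0,0],"fingers":1},
    {"dp":[0.262,0.036,0.12],"angular":[0,0,0],"fingers":1},
    {"dp":[0.262,0.036,0.12],"angular":[0,0,0],"fingers":1},
    {"dp":[0.262,0.036,0.12],"angular":[0,0,0],"fingers":1},
    {"dp":[0.262,0.036,0.12],"angular":[0,0,0],"fingers":1},
    {"dp":[0.262,0.036,0.12],"angular":[0,0,0],"fingers":1},
  ],
)

```text
time: 13.8
tool_pos: [551.5, 97.8, 170.8]
tcp_rot: [180.0, 0.0, 97.2]
ft_force: [0.0, -0.4, -1.7]
finger_gap: 11.7
grip_force: 59.8
```

```bash
python3 rel.py 550.9 98.1 160 97.3; python3 -c "
from h import *
p=sense()['tool_pos']
s=snapshot('scene');t=snapshot('top');cv2.imwrite('pics/scene4.png',s)
print(proj('scene',[[p[0],p[1],p[2]-z] for z in (14,55)]))
a=cv2.resize(s[165:215,315:365],(600,600),interpolation=0)
cv2.imwrite('pics/c8.png',a)"
```

```text
13.8 [551.46   97.837 170.811] [179.971   0.002  97.239] [ 0.043 -0.402 -1.685] 11.742822838659654 59.751031760824844 [ 4.816  2.501 94.653 -0.001 82.817 -2.424]
dp [ 0.002 -0.003  0.054] ang [ 0.  0. -0.]
[[339.91194093 185.27564267]
 [338.72444938 198.34704724]]
```

View pics/c8.png

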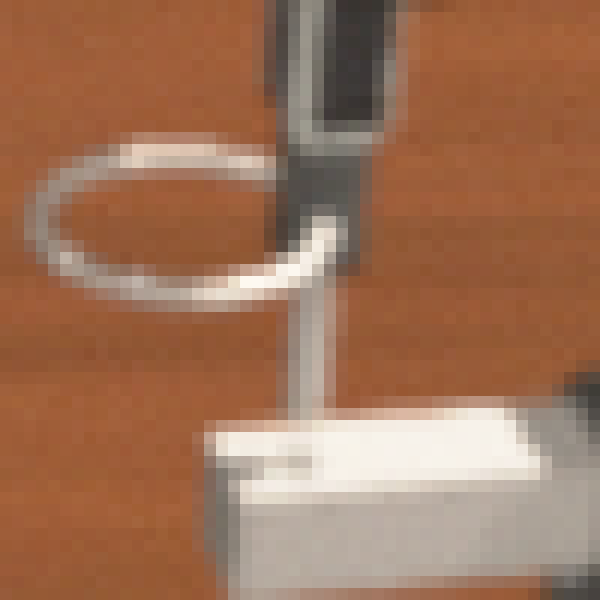

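Request:
step_arm(
  targets=[
    {"dp":[-0.005,0,0.02],"angular":[0,0,0],"fingers":1},
    {"dp":[-0.005,0,0.04],"angular":[0,0,0],"fingers":1},
    {"dp":[-0.005,0,0.05],"angular":[0,0,0],"fingers":1},
    {"dp":[-0.005,0,0.055],"angular":[0,0,0],"fingers":1},
    {"dp":[-0.005,0,0.06],"angular":[0,0,0],"fingers":1},
    {"dp":[-0.005,0,0.065],"angular":[0,0,0],"fingers":1},
    {"dp":[-0.005,0,0.065],"angular":[0,0,0],"fingers":1},
    {"dp":[-0.005,0,0.065],"angular":[0,0,0],"fingers":1},
  ],
)

```text
time: 14.9
tool_pos: [551.3, 97.1, 157.4]
tcp_rot: [-180.0, 0.0, 97.3]
ft_force: [-0.1, -0.4, -1.3]
finger_gap: 12.0
grip_force: 59.8
```

Request:
step_arm(
  targets=[
    {"dp":[0,0,0.003],"angular":[0,0,0],"fingers":1},
    {"dp":[0,0,0.006],"angular":[0,0,0],"fingers":1},
    {"dp":[0,0,0.009],"angular":[0,0,0],"fingers":1},
    {"dp":[0,0,0.012],"angular":[0,0,0],"fingers":1},
    {"dp":[0,0,0.015],"angular":[0,0,0],"fingers":1},
    {"dp":[0,0,0.015],"angular":[0,0,0],"fingers":1},
    {"dp":[0,0,0.015],"angular":[0,0,0],"fingers":1},
    {"dp":[0,0,0.015],"angular":[0,0,0],"fingers":1},
  ],
)

```text
time: 15.9
tool_pos: [551.3, 97.2, 154.4]
tcp_rot: [-180.0, -0.0, 97.3]
ft_force: [-1.2, -0.1, -1.5]
finger_gap: 12.0
grip_force: 59.8
```

Request:
step_arm(
  targets=[
    {"dp":[0,0,0.008],"angular":[0,0,0],"fingers":1},
    {"dp":[0,0,0.016],"angular":[0,0,0],"fingers":1},
    {"dp":[0,0,0.024],"angular":[0,0,0],"fingers":1},
    {"dp":[0,0,0.032],"angular":[0,0,0],"fingers":1},
    {"dp":[0,0,0.04],"angular":[0,0,0],"fingers":1},
    {"dp":[0,0,0.04],"angular":[0,0,0],"fingers":1},
    {"dp":[0,0,0.04],"angular":[0,0,0],"fingers":1},
    {"dp":[0,0,0.04],"angular":[0,0,0],"fingers":1},
  ],
)

```text
time: 16.9
tool_pos: [551.4, 97.1, 146.5]
tcp_rot: [180.0, 0.0, 97.3]
ft_force: [-1.1, -0.9, -1.2]
finger_gap: 12.1
grip_force: 59.9
```

Request:
step_arm(
  targets=[
    {"dp":[0,0,0.012],"angular":[0,0,0],"fingers":1},
    {"dp":[0,0,0.024],"angular":[0,0,0],"fingers":1},
    {"dp":[0,0,0.036],"angular":[0,0,0],"fingers":1},
    {"dp":[0,0,0.048],"angular":[0,0,0],"fingers":1},
    {"dp":[0,0,0.06],"angular":[0,0,0],"fingers":1},
    {"dp":[0,0,0.072],"angular":[0,0,0],"fingers":1},
    {"dp":[0,0,0.072],"angular":[0,0,0],"fingers":1},
    {"dp":[0,0,0.072],"angular":[0,0,0],"fingers":1},
  ],
)

```text
time: 17.9
tool_pos: [550.9, 97.0, 131.2]
tcp_rot: [-179.9, 0.0, 97.3]
ft_force: [0.3, -2.4, -3.6]
finger_gap: 11.6
grip_force: 59.6
```

Request:
step_arm(
  targets=[
    {"dp":[0,0,0.01],"angular":[0,0,0],"fingers":1},
    {"dp":[0,0,0.02],"angular":[0,0,0],"fingers":1},
    {"dp":[0,0,0.03],"angular":[0,0,0],"fingers":1},
    {"dp":[0,0,0.04],"angular":[0,0,0],"fingers":1},
    {"dp":[0,0,0.05],"angular":[0,0,0],"fingers":1},
    {"dp":[0,0,0.055],"angular":[0,0,0],"fingers":1},
    {"dp":[0,0,0.055],"angular":[0,0,0],"fingers":1},
    {"dp":[0,0,0.055],"angular":[0,0,0],"fingers":1},
  ],
)

```text
time: 18.9
tool_pos: [551.2, 97.1, 120.7]
tcp_rot: [-180.0, -0.0, 97.3]
ft_force: [-0.6, -2.9, -0.1]
finger_gap: 11.7
grip_force: 60.0
```

Request:
step_arm(
  targets=[
    {"dp":[0,0,0.003],"angular":[0,0,0],"fingers":1},
    {"dp":[0,0,0.006],"angular":[0,0,0],"fingers":1},
    {"dp":[0,0,0.009],"angular":[0,0,0],"fingers":1},
    {"dp":[0,0,0.012],"angular":[0,0,0],"fingers":1},
    {"dp":[0,0,0.014],"angular":[0,0,0],"fingers":1},
    {"dp":[0,0,0.014],"angular":[0,0,0],"fingers":1},
    {"dp":[0,0,0.014],"angular":[0,0,0],"fingers":1},
    {"dp":[0,0,0.014],"angular":[0,0,0],"fingers":1},
  ],
)

```text
time: 19.9
tool_pos: [551.3, 97.2, 118.1]
tcp_rot: [-180.0, -0.0, 97.3]
ft_force: [-1.0, -3.1, 0.7]
finger_gap: 11.8
grip_force: 60.1
```

Request:
step_arm(
  targets=[
    {"dp":[0,0,0.002],"angular":[0,0,0],"fingers":1},
    {"dp":[0,0,0.004],"angular":[0,0,0],"fingers":1},
    {"dp":[0,0,0.006],"angular":[0,0,0],"fingers":1},
    {"dp":[0,0,0.006],"angular":[0,0,0],"fingers":1},
    {"dp":[0,0,0.006],"angular":[0,0,0],"fingers":1},
    {"dp":[0,0,0.006],"angular":[0,0,0],"fingers":1},
    {"dp":[0,0,0.006],"angular":[0,0,0],"fingers":1},
    {"dp":[0,0,0.006],"angular":[0,0,0],"fingers":1},
  ],
)

```text
time: 20.9
tool_pos: [551.6, 97.2, 117.7]
tcp_rot: [180.0, 0.0, 97.3]
ft_force: [-3.7, -2.8, 6.0]
finger_gap: 11.9
grip_force: 60.8
```

Request:
step_arm(
  targets=[
    {"dp":[0,0,0.002],"angular":[0,0,0],"fingers":1},
    {"dp":[0,0,0.004],"angular":[0,0,0],"fingers":1},
    {"dp":[0,0,0.004],"angular":[0,0,0],"fingers":1},
    {"dp":[0,0,0.004],"angular":[0,0,0],"fingers":1},
    {"dp":[0,0,0.004],"angular":[0,0,0],"fingers":1},
    {"dp":[0,0,0.004],"angular":[0,0,0],"fingers":1},
    {"dp":[0,0,0.004],"angular":[0,0,0],"fingers":1},
    {"dp":[0,0,0.004],"angular":[0,0,0],"fingers":1},
  ],
)

```text
time: 21.9
tool_pos: [551.8, 97.1, 117.6]
tcp_rot: [179.9, 0.0, 97.3]
ft_force: [-4.0, -3.9, 10.2]
finger_gap: 11.8
grip_force: 61.3
```

Request:
step_arm(
  targets=[
    {"dp":[0,0,-0.002],"angular":[0,0,0],"fingers":0.6},
    {"dp":[0,0,-0.002],"angular":[0,0,0],"fingers":0.6},
    {"dp":[0,0,-0.002],"angular":[0,0,0],"fingers":0.6},
    {"dp":[0,0,-0.002],"angular":[0,0,0],"fingers":0.6},
    {"dp":[0,0,-0.1],"angular":[0,0,0],"fingers":0.6},
    {"dp":[0,0,-0.2],"angular":[0,0,0],"fingers":0.6},
    {"dp":[0,0,-0.35],"angular":[0,0,0],"fingers":0.6},
    {"dp":[0,0,-0.35],"angular":[0,0,0],"fingers":0.6},
  ],
)

```text
time: 22.9
tool_pos: [554.1, 97.4, 191.6]
tcp_rot: [179.5, 0.0, 97.3]
ft_force: [0.6, -0.1, -0.4]
finger_gap: 34.1
grip_force: 0.0
```

```bash
python3 -c "
from h import *
p=sense()['tool_pos'];s=snapshot('scene')
d=np.array([np.cos(np.radians(-82.7)),np.sin(np.radians(-82.7))])
H=np.array([551,97]); F=H+62*d; print('far',F)
for l in('linch_pin','ring_far','head_grip'): print(l,[(d_['at'],round(d_['conf'],2)) for d_ in pinpoint('scene',l)[:2]])
print(proj('scene',[[*H,104],[*F,116],[*H,135]]))
cv2.imwrite('pics/c9.png',cv2.resize(s[160:220,305:365],(600,600),interpolation=0))"; python3 rel.py 559.4 33 190 97.3
```

```text
far [558.87800573  35.50254456]
linch_pin [([340.1, 202.5], 0.52)]
ring_far [([316.1, 202.0], 0.63)]
head_grip [([341.8, 195.4], 0.47)]
[[338.06025304 201.91734685]
 [315.94545535 200.24351819]
 [338.93473997 192.2187836 ]]
23.1 [551.016  97.143 185.931] [-179.959   -0.002   97.272] [-0.421  0.057 -0.453] 33.98746909990424 0.0 [ 4.748  1.962 93.611  0.001 84.468 -2.524]
dp [-0.323  0.001 -0.02 ] ang [-0. -0. -0.]
```

View pics/c9.png

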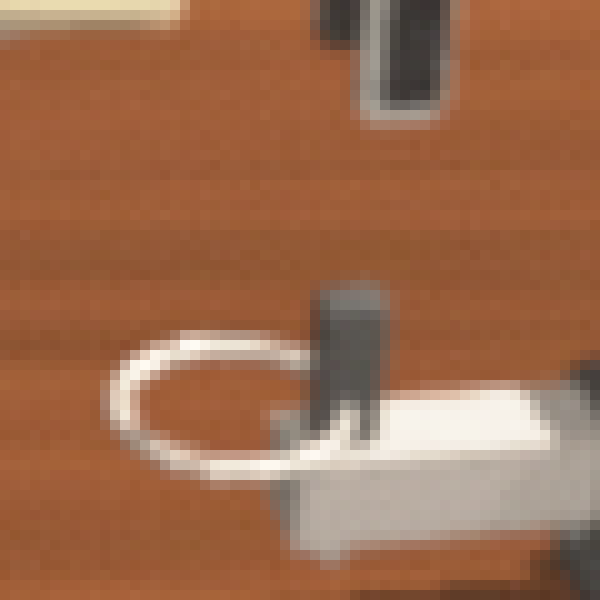

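Request:
step_arm(
  targets=[
    {"dp":[-0.13,0,0],"angular":[0,0.055,0],"fingers":1},
    {"dp":[-0.26,0,0],"angular":[0,0.111,0],"fingers":1},
    {"dp":[-0.26,0,0],"angular":[0,0.111,0],"fingers":1},
    {"dp":[-0.26,0,0],"angular":[0,0.111,0],"fingers":1},
    {"dp":[-0.26,0,0.1],"angular":[0,0.111,0],"fingers":1},
    {"dp":[-0.26,0,0.2],"angular":[0,0.111,0],"fingers":1},
    {"dp":[-0.26,0,0.28],"angular":[0,0.111,0],"fingers":1},
    {"dp":[-0.26,0,0.28],"angular":[0,0.111,0],"fingers":1},
  ],
)

```text
time: 24.1
tool_pos: [556.2, 46.6, 127.8]
tcp_rot: [-179.8, -20.1, 97.3]
ft_force: [-0.4, -0.2, 1.0]
finger_gap: -0.1
grip_force: 0.0
```

```bash
python3 -c "
from h import *
s=snapshot('scene')
cv2.imwrite('pics/c10.png',cv2.resize(s[150:220,290:360],(600,600),interpolation=0))"; python3 rel.py
```

```text
24.15 [557.151  46.225 129.236] [-179.878  -20.021   97.275] [ 0.151 -0.193 -0.268] -0.17947535778781712 0.0 [-13.446   8.671  95.046  18.734  84.077 -23.973]
```

View pics/c10.png

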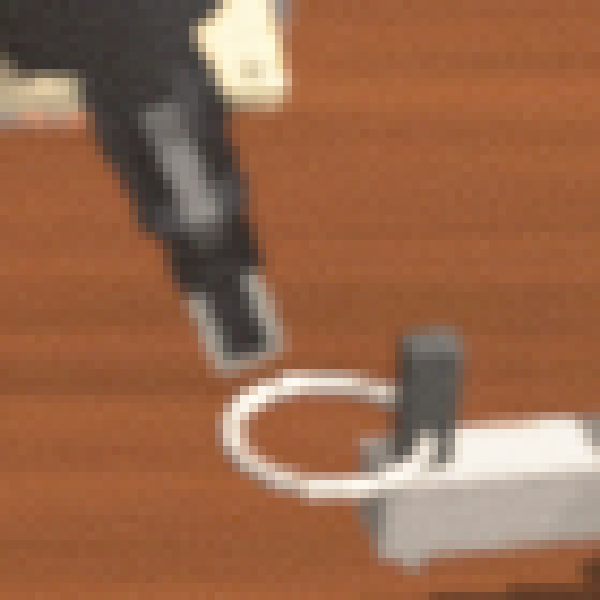

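Request:
step_arm(
  targets=[
    {"dp":[-0.026,0,0.07],"angular":[0,0,0],"fingers":1},
    {"dp":[-0.034,0,0.094],"angular":[0,0,0],"fingers":1},
    {"dp":[-0.041,0,0.113],"angular":[0,0,0],"fingers":1},
    {"dp":[-0.046,0,0.132],"angular":[0,0,0],"fingers":1},
    {"dp":[-0.052,0,0.151],"angular":[0,0,0],"fingers":1},
    {"dp":[-0.056,0,0.171],"angular":[0,0,0],"fingers":1},
    {"dp":[-0.059,0,0.191],"angular":[0,0,0],"fingers":1},
    {"dp":[-0.059,0,0.191],"angular":[0,0,0],"fingers":1},
  ],
)

```text
time: 25.15
tool_pos: [557.6, 47.6, 90.1]
tcp_rot: [-180.0, -20.0, 97.3]
ft_force: [0.3, -2.2, 2.9]
finger_gap: -0.1
grip_force: 1.3
```

Request:
step_arm(
  targets=[
    {"dp":[-0.003,0,0.02],"angular":[0,0,0],"fingers":1},
    {"dp":[-0.005,0,0.04],"angular":[0,0,0],"fingers":1},
    {"dp":[-0.006,0,0.06],"angular":[0,0,0],"fingers":1},
    {"dp":[-0.007,0,0.08],"angular":[0,0,0],"fingers":1},
    {"dp":[-0.008,0,0.1],"angular":[0,0,0],"fingers":1},
    {"dp":[-0.009,0,0.12],"angular":[0,0,0],"fingers":1},
    {"dp":[-0.009,0,0.14],"angular":[0,0,0],"fingers":1},
    {"dp":[-0.009,0,0.14],"angular":[0,0,0],"fingers":1},
  ],
)

```text
time: 26.15
tool_pos: [556.2, 55.5, 62.8]
tcp_rot: [-179.9, -20.0, 97.3]
ft_force: [-0.4, -0.2, 0.2]
finger_gap: -0.3
grip_force: 0.0
```

```bash
python3 rel.py; python3 -c "
from h import *
s=snapshot('scene');cv2.imwrite('pics/scene5.png',s)
for l in('linch_pin','ring_far'): print(l,[(d_['at'],round(d_['conf'],2)) for d_ in pinpoint('scene',l)[:2]])
print(proj('scene',[[551,97,104],[551,97,54]]))"
```

```text
26.15 [556.185  55.536  62.803] [-179.932  -19.999   97.258] [-0.414 -0.183  0.218] -0.33522811297295874 0.0 [-12.568  12.504  98.159  19.241  77.172 -25.443]
linch_pin [([337.3, 202.1], 0.71)]
ring_far [([324.4, 212.3], 0.65)]
[[338.06025304 201.91734685]
 [336.71301632 216.88871591]]
```

Request:
step_arm(
  targets=[
    {"dp":[-0.07,0,-0.025],"angular":[0,0,0],"fingers":1},
    {"dp":[-0.14,0,-0.05],"angular":[0,0,0],"fingers":1},
    {"dp":[-0.14,0,-0.05],"angular":[0,0,0],"fingers":1},
    {"dp":[-0.1,0,-0.15],"angular":[0,0,0],"fingers":1},
    {"dp":[-0.05,0,-0.3],"angular":[0,0,0],"fingers":1},
    {"dp":[-0.01,0,-0.45],"angular":[0,0,0],"fingers":1},
    {"dp":[0.03,0,-0.52],"angular":[0,0,0],"fingers":1},
    {"dp":[0.03,0,-0.52],"angular":[0,0,0],"fingers":1},
  ],
)

```text
time: 27.3
tool_pos: [561.5, 25.9, 165.2]
tcp_rot: [179.8, -19.9, 97.4]
ft_force: [0.7, -0.4, 0.2]
finger_gap: -0.1
grip_force: 0.0
```

```bash
python3 rel.py; python3 -c "
from h import *
s=snapshot('scene');cv2.imwrite('pics/scene6.png',s);t=snapshot('top');cv2.imwrite('pics/top6.png',t)
for c in('scene','top'):
  for l in('linch_pin','ring_far','pin_tip'): print(c,l,[(d_['at'],round(d_['conf'],2)) for d_ in pinpoint(c,l)[:2]])
print(proj('scene',[[551,97,104],[551,97,54]]))
a=np.linspace(0,2*np.pi,24,endpoint=False);d=np.array([.127,-.992])
p=np.array([.992,.127])
H=np.array([551,97]);
b=cv2.imread('pics/scene3.png').astype(int)
for name,th in(('open',0),('shut',1.57)):
  X=[[*(H+d*np.cos(th)*(31-31*np.cos(q))+p*31*np.sin(q)),116-np.sin(th)*(31-31*np.cos(q))] for q in a]
  P=np.round(proj('scene',X)).astype(int)
  print(name,[int(s[v-1:v+2,u-1:u+2].max(2).max()-0) for u,v in P],'\n before',[int(b[v-1:v+2,u-1:u+2].max(2).max()) for u,v in P])
"
```

```text
27.3 [561.454  25.934 165.158] [179.807 -19.917  97.367] [ 0.655 -0.385  0.158] -0.1070665086109101 0.0 [-15.287   7.725  92.17   18.413  87.973 -24.553]
scene linch_pin [([340.1, 204.3], 0.48)]
scene ring_far [([340.8, 218.4], 0.63)]
scene pin_tip [([337.8, 214.7], 0.63), ([396.9, 226.3], 0.16)]
top linch_pin [([205.9, 221.8], 0.7), ([422.6, 280.9], 0.63)]
top ring_far [([206.9, 225.4], 0.49)]
top pin_tip [([197.7, 226.7], 0.53), ([211.4, 225.5], 0.47)]
[[338.06025304 201.91734685]
 [336.71301632 216.88871591]]
open [90, 232, 166, 161, 232, 179, 165, 166, 166, 165, 160, 161, 162, 164, 164, 161, 149, 150, 149, 150, 151, 152, 154, 95] 
 before [174, 245, 247, 248, 248, 234, 166, 164, 165, 163, 162, 162, 164, 164, 164, 162, 147, 149, 150, 150, 154, 153, 156, 160]
shut [90, 232, 253, 253, 226, 231, 225, 180, 159, 150, 152, 157, 159, 182, 184, 181, 228, 231, 227, 181, 154, 135, 95, 90] 
 before [174, 245, 242, 242, 188, 186, 183, 163, 163, 166, 166, 166, 166, 178, 186, 185, 229, 248, 248, 207, 165, 160, 159, 159]
```

```bash
python3 -c "
from h import *
s=cv2.imread('pics/scene6.png').astype(int);b=cv2.imread('pics/scene0.png').astype(int)
D=np.abs(s-b).max(2).astype(np.float32)
a=np.linspace(.8,2*np.pi-.8,60);d=np.array([.127,-.992]);p=np.array([.992,.127])
best=[]
for th in np.arange(0,1.65,.1):
  r=0
  for ox in(-3,-1.5,0,1.5,3):
   for oy in (-3,0,3,6):
    H=np.array([551+ox,97+oy])
    P=proj('scene',[[*(H+d*np.cos(th)*(31-31*np.cos(q))+p*31*np.sin(q)),116-np.sin(th)*(31-31*np.cos(q))] for q in a])
    r=max(r,cv2.remap(D,P[:,0].astype(np.float32),P[:,1].astype(np.float32),1).mean())
  print(round(th,1),round(float(r),1))
r=masks_of('scene','lock_ring')
for k in r[:1]:
  v,u=np.nonzero(k['pixels']);print(k['conf'],len(u),u.min(),u.max(),v.min(),v.max())
v,u=np.nonzero(D[190:240,310:375]>40); print(np.array2string((D[196:226,326:352]>30).astype(int)).replace(' ',''))
"
```

```text
0.0 16.2
0.1 13.2
0.2 11.0
0.3 9.4
0.4 8.0
0.5 6.8
0.6 6.5
0.7 5.6
0.8 5.6
0.9 6.5
1.0 9.6
1.1 13.9
1.2 20.0
1.3 27.2
1.4 39.9
1.5 56.6
1.6 58.8
0.54 44 337 342 202 220
[[00000000001111111000000000]
[00000000001111111000000000]
[00000000011111111000000000]
[00000000011111111000000000]
[00000000011111111000000000]
[00000000011111011000000000]
[00000001111111011000000000]
[00000001111111001000000000]
[00000001111111000000000000]
[00000000000110000000000000]
[00000000000000011000000000]
[00000000000000011000000000]
[00000000000000011000000000]
[00000000000000001000000000]
[00000000000000001000000000]
[00000000000000001100000000]
[00000000000000001100000000]
[00000000000000001000000000]
[00000000000000011100000000]
[00000000000111011100000000]
[00000000000110011100000000]
[00000000000111011100000000]
[00000000000111111000000000]
[00000000000011111000000000]
[00000000000001110000000000]
[00000000000000000000000000]
[00000000000000000000000000]
[00000000000000000000000000]
[00000000000000000000000000]
[00000000000000000000000000]]
```

The ring angle fits about 1.57, so it is shut under the pin's tip. The arm is clear of everything and at rest.

```bash
python3 -c "
from bench import *
print(hand_in())"
```

```text
the job is handed in; nothing more can be done
None
```

The linch pin is pushed home in the spindle's hole and the ring is shut under its tip. The robot has let go and is clear of everything, and the job is handed in at about 27 s of the 72 s allowed; the hand-in gave no verdict, and I judged the ring shut from the last camera picture (best fit about 1.6 rad).

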